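# Set a straightedge against two stop pins and weigh it down

### The arm

A 6-joint arm with a two-finger parallel gripper is mounted at the origin on the work surface; the furniture and walls round the work are solid. World frame = base frame: x ahead of the robot, y to its left, z up, the work surface at z = 0. Lengths are in m, angles in rad, forces in N, time in s.
With the tool pointing down it reaches from about 0.3 to 0.775 m from the base axis. Payload 14.6 kg.
Tool frame: the origin (TCP) lies on the centre line of the jaws, within the pads' length; the fingertips stand 19 mm ahead of it and the grasp point (between the pads) is the TCP; y points along the fingers, x is the direction in which the jaws open and shut, and the axes are right-handed (so a half turn about y gives the same grasp; the last joint's range is limited). The gripper opens to 94 mm and grips with 3 to 60 N. Pads are 16 mm wide; open, the fingers measure 119 mm over their backs; the gripper's body (75 mm by 177 mm) begins 78 mm behind the grasp point.
Start: joints at [1.039, 0.3, 1.521, -0, 1.321, -0.067], TCP at [0.247, 0.492, 0.224] pointing down, gripper open.
Joint ranges: [-3.03, 3.03], [-0.79, 2.21], [0.23, 2.52], [-1.04, 4.18], [0, 3.07], [-2.55, 2.55]. Speed limits (rad/s): [2.22, 2.22, 2.57, 3.14, 3.14, 3.14].

### API

Orientations are given as [roll, pitch, yaw] about the fixed x, y, z axes, in that order (R = Rz(yaw) Ry(pitch) Rx(roll)).
In Python, from station import get_obs, cams, workorder gives the robot as it stands.
- The arm moves only by the shell command python3 -m handwheel 'ROWS' [FORCE]. ROWS is JSON, a list of rows, each an object of numbers: "fingers": the opening, from -1 (shut) to 1 (fully open); "x", "y", "z": the shift along the tool's x, y, z in m; "spin": the turn about the tool's y in degrees. In form: [{"fingers": .., "x": .., "y": .., "z": .., "spin": ..}, ...]. A call has exactly 10 rows; each row is the pose to reach, as a shift and turn from the pose commanded when the call began, along the tool's axes at that moment; what a row does not reach only later rows make up. A row lasts 1/10 s, in which the tool goes at most 50 mm and 8.59 degrees, less where a joint would pass 70% of its speed; a pose out of reach is approached as far as the arm can. A call with a gripper value outside its range is refused whole. The fingers move at their own pace and stop on an object; FORCE is the grip in N (left out, the last holds). Time passes only in rows, so rows that repeat a pose let the fingers close, or fill a call up. It gives the time, the measured TCP pose, the force and the opening at its end, in the units of the state.
- get_obs(): the state, without advancing time (a new reading comes with each control period).
- cams.camera(name): name is "scene" or "side" or "wrist"; returns (picture, depth): 400x640x3 uint8, red, green, blue; 400x640 float32, m along the optical axis (not along the pixel's ray), 0 where there is no reading.
- cams.get_calibration(name): a dict with "fx", "fy", "cx", "cy" (pixels), "dist" ([k1, k2, p1, p2, k3] as OpenCV has them; the pictures are not rectified), "view" (4x4, takes a point from world to camera coordinates). Camera axes: x right, y down, z forward; pixel columns grow to the right and rows downward; lengths in m; the calibration is good to about 2 mm. A picture is of the moment at which its call begins: read the wrist's pose just before it. get_calibration takes no time and is no camera call; for the wrist camera it gives the pose at the moment of the call.
- workorder.hand_in(): hands the job in, once; it reports no verdict.
The state is a dict: "time_s": time; "qpos": joint angles; "joint_vel": joint speeds; "tau": joint torques, N m; "ee_pos": TCP position; "eef_rot": TCP orientation; "force": force on the tool from outside, world axes, zero at the start; "moment": the same for the moment, N m; "grip_width": finger opening in m.
Only numpy, scipy, OpenCV 4.12 (cv2) and the standard library are available. Lean on these libraries where they do the work, as an engineer would, in place of code of your own. Each camera call takes 0.05 s, during which the arm holds its last target. There are 200 camera calls.

### The job

Slide the straightedge by its knob across the plate, away from the robot, until its long edge bears on both stop pins at once, with about 4 N on each pin over and above what the bar's own drag takes (push level: pressed down, the bar drags more and jams); never push a pin with more than 12 N. Then leave it touching both pins and stand the larger of the two weights upright on the bar beside the knob to hold it there, without disturbing the smaller weight or the micrometer.

Things in the scene. Friction and masses are not known exactly. Their poses are not given: they have to be found in the camera images.
- plate: Dark grey flat steel layout plate, 240 x 320 x 12 mm (its x, y, z), fixed on the worktop. Origin: centre of its underside, so its upper face is 12 mm above the origin. +x points away from the robot (turned by the plate's yaw), +y to the left. Friction between bar and plate is about 0.4 to 0.8, so any downward push on the bar adds to its drag.
- pin_left: Left stop pin (the one towards the plate's +y): upright steel pin, 12 mm diameter, 20 mm tall, fixed and rigid on the far half of the plate. Origin: centre of its foot, on the plate's upper face. The line through the two pins is in general not parallel to the plate's edges.
- pin_right: Right stop pin (towards the plate's -y), same as the left one, 100 to 160 mm from it. A push at the knob divides about evenly between the pins when the knob is midway between them and is not dragged sideways.
- straightedge: Loose flat bright steel bar, 50 x 250 x 8 mm (x, y, z), 0.3 to 0.75 kg, on the near half of the plate; in its middle an upright round black knob, 20 mm diameter, top 40 mm above the origin. Origin: centre of the underside, below the knob. y runs along the bar; the long edge at x = +25 mm faces the pins. Pushed, or held lightly, by its round knob the bar can swivel when it meets one pin first.
- large_weight: Larger check weight, loose: cylinder of 38 mm diameter and 44 mm height with a round gripping head 18 mm wide on top of it (44 to 61 mm above the origin), 0.5 kg. Stands on the plate behind the pins. Origin: centre of its underside.
- small_weight: Smaller check weight, loose: 28 mm diameter, 46 mm tall over all, 0.2 kg, same shape; stands on the plate behind the pins, 100 mm or more from the larger one; the two may be either way round. Origin: centre of its underside.
- micrometer: Loose outside micrometer, 48 x 148 x 17 mm, lying on the worktop to the left of the plate; a bystander. Origin: centre of its underside.

How it is judged:
By the outcome, as a careful person would: the job done as asked, in the order asked, and still so for the second after the job is handed in, with the robot touching nothing.
It also fails if it takes over 67 s, if anything falls off the work surface, if the arm or the gripper's body presses on something with over 40 N, if the wrist force passes 120 N, or if a joint passes its speed limit or range.

## Working session

There is one attempt and no reset: what is moved stays moved. The work goes in short steps, Python scripts to look and compute and a shell command to move; the robot and the scene stay as the last step left them, time stands still between calls to the robot, and variables do not carry over. Pictures are saved under pics/ and viewed, about 8 in all and at most 12, crops included, and the job is handed in when it is done.

```bash
mkdir -p pics; ls; cat > h.py <<'E'
import numpy as np, cv2
from station import get_obs, cams, workorder
def K(n):
    c=cams.get_calibration(n); return np.array([[c['fx'],0,c['cx']],[0,c['fy'],c['cy']],[0,0,1]]),np.array(c['dist'],float),np.array(c['view'])
def ray(cal,px,z):
    k,d,v=cal; p=cv2.undistortPoints(np.array(px,float).reshape(-1,1,2),k,d).reshape(-1,2)
    R,t=v[:3,:3],v[:3,3]; o=-R.T@t; dr=np.c_[p,np.ones(len(p))]@R
    return o+dr*((z-o[2])/dr[:,2])[:,None]
def proj(cal,P):
    k,d,v=cal; return cv2.projectPoints(np.array(P,float).reshape(-1,1,3),cv2.Rodrigues(v[:3,:3])[0],v[:3,3],k,d)[0].reshape(-1,2)
def cloud(cal,depth):
    k,d,v=cal; h,w=depth.shape; uv=np.stack(np.meshgrid(np.arange(w),np.arange(h)),-1).reshape(-1,1,2).astype(float)
    p=cv2.undistortPoints(uv,k,d).reshape(-1,2); P=np.c_[p,np.ones(len(p))]*depth.reshape(-1,1)
    return ((P-v[:3,3])@v[:3,:3]).reshape(h,w,3)
E
python3 - <<'E'
from h import *
o=get_obs(); print({k:np.round(o[k],3) for k in o})
for n in ["scene","side","wrist"]:
    c=K(n); im,d=cams.camera(n); cv2.imwrite(f'pics/{n}0.png',im[:,:,::-1]); np.savez(f'{n}0.npz',im=im,d=d,k=c[0],dist=c[1],v=c[2])
    print(n,-c[2][:3,:3].T@c[2][:3,3],c[2][2,:3],c[0][0,0])
E
```

```text
pics
{'time_s': np.float64(0.0), 'qpos': array([ 1.039,  0.3  ,  1.522, -0.   ,  1.321, -0.067]), 'joint_vel': array([-0.001, -0.003, -0.001, -0.001,  0.001,  0.   ]), 'tau': array([ 0.0000e+00, -5.3181e+01, -3.5274e+01,  7.1000e-02,  2.4000e-02,
       -0.0000e+00]), 'ee_pos': array([0.246, 0.491, 0.224]), 'eef_rot': array([-1.571e+00,  1.000e-03,  1.106e+00]), 'force': array([-0.246,  0.411, -0.425]), 'moment': array([-0.006,  0.007, -0.017]), 'grip_width': np.float64(0.094)}
scene [ 0.1434134  -0.43776421  0.64961244] [ 0.46406391  0.52309637 -0.71485304] 372.3781116379893
side [ 0.06032925 -0.87484641  0.42124946] [ 0.44660116  0.82081726 -0.35609891] 519.9267597271584
wrist [0.18444042 0.52244563 0.38473541] [ 0.21166059 -0.10634035 -0.9715408 ] 289.8204454748875
```

View pics/scene0.png

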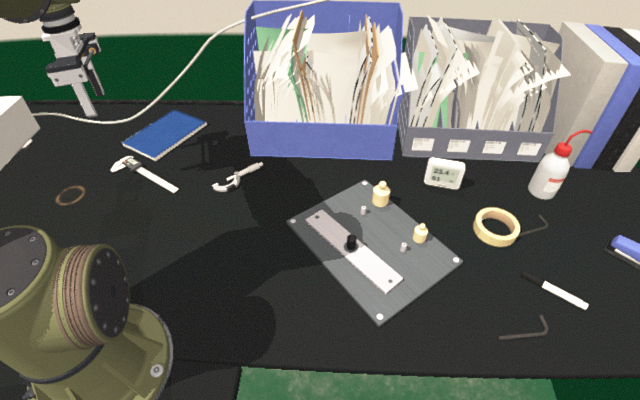

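View pics/side0.png

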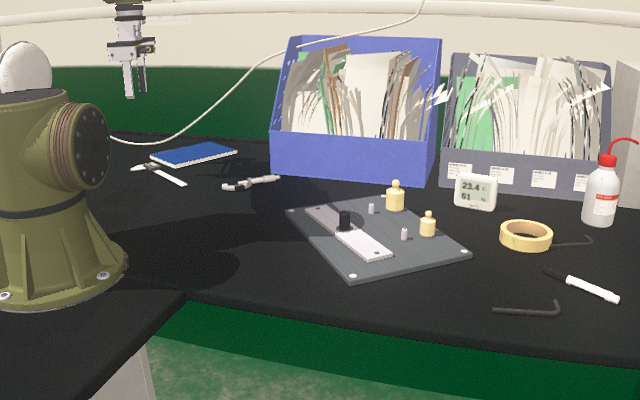

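Scene: the plate has corners near (364,183), (292,222), (379,323) and (461,261). The bar runs (312,215)-(395,288) with its knob at (351,238). Pins are at (363,210) and (404,247), the large weight at (381,193) on the left and the small one at (420,233). The side view agrees.

```bash
python3 - <<'E'
from h import *
def comps(m):
    n,l,s,c=cv2.connectedComponentsWithStats(m.astype(np.uint8)); return [(i,s[i],c[i],l==i) for i in range(1,n) if s[i,4]>8]
for n,roi in [("scene",(285,170,470,330)),("side",(280,170,475,290))]:
    f=np.load(n+'0.npz'); im=f['im'];d=f['d'];cal=(f['k'],f['dist'],f['v']); C=cloud(cal,d)
    R=np.zeros(d.shape,bool);R[roi[1]:roi[3],roi[0]:roi[2]]=1
    hsv=cv2.cvtColor(im,cv2.COLOR_RGB2HSV)
    print(n)
    for nm,m in [("brass",R&(hsv[...,1]>60)&(hsv[...,2]>120)&(hsv[...,0]<40)),("bright",R&(hsv[...,1]<60)&(hsv[...,2]>125)),("knob",R&(hsv[...,2]<45)&(C[...,2]>.02))]:
        for i,s,c,mm in comps(m):
            P=C[mm&(d>0)]
            if len(P)==0 or s[4]<10: continue
            print(nm,s,c.round(1),'med',np.median(P,0).round(4),'zmax',np.percentile(P[:,2],97).round(4))
            if s[4]>600:
                print('  bar rect',cv2.minAreaRect(ray(cal,np.argwhere(mm)[:,::-1],.020)[:,:2].astype(np.float32)))
    # height-band centres
    on=R&(d>0)
    for lo,hi in [(.017,.024),(.027,.037),(.046,.058),(.058,.08)]:
        for i,s,c,mm in comps(on&(C[...,2]>lo)&(C[...,2]<hi)):
            P=C[mm]; print('band',lo,s,c.round(1),P.mean(0).round(4),(P.max(0)-P.min(0)).round(3)) if s[4]>12 else 0
    pm=on&(abs(C[...,2]-.012)<.006)
    print('plate',cv2.minAreaRect(C[pm][:,:2].astype(np.float32)))
E
```

```text
scene
brass [372 181  19  26 260] [380.9 196.2] med [ 0.6536 -0.0622  0.0314] zmax 0.0692
brass [413 223  16  20 153] [419.9 234.5] med [ 0.6319 -0.1948  0.0302] zmax 0.0545
bright [424 170  41  20 638] [444.3 178.1] med [ 0.828  -0.1227  0.0309] zmax 0.0615
  bar rect ((0.8448465466499329, -0.11118806898593903), (0.08180132508277893, 0.10057594627141953), 33.151214599609375)
bright [  305   180   157   145 10323] [381.  252.4] med [ 0.5543 -0.1689  0.0126] zmax 0.0221
  bar rect ((0.5620801448822021, -0.12792617082595825), (0.3133271634578705, 0.2530252933502197), 84.40245056152344)
bright [380 181   5   6  22] [381.9 183.5] med [ 0.6583 -0.0566  0.0721] zmax 0.0755
bright [290 219   6   4  21] [292.6 220.4] med [0.4671 0.0356 0.013 ] zmax 0.0139
bright [420 224   5   4  17] [421.9 225.6] med [ 0.6373 -0.1902  0.0569] zmax 0.0599
knob [347 236   8  14  68] [350.4 244.5] med [ 0.5016 -0.1156  0.0363] zmax 0.0521
band 0.017 [425 177  35   8  71] [441.6 181.1] [ 0.8251 -0.1171  0.0206] [0.048 0.071 0.007]
band 0.017 [373 199  15   7  34] [379.6 203.1] [ 0.6501 -0.0645  0.0205] [0.026 0
[... 3898 characters left out ...]
9  0.0488] [0.042 0.044 0.007]
band 0.046 [455 181  20   9 106] [464.6 185.2] [ 0.8121 -0.0992  0.0521] [0.025 0.037 0.012]
band 0.046 [386 188  19   9 137] [394.9 192.2] [ 0.6542 -0.0629  0.0521] [0.037 0.035 0.012]
band 0.046 [339 212  11   7  68] [344.2 214.9] [ 0.5043 -0.1144  0.0508] [0.019 0.019 0.008]
band 0.046 [424 212   8   8  42] [427.9 215. ] [ 0.637  -0.1924  0.0526] [0.01  0.013 0.012]
band 0.058 [455 172  20  13 197] [465.5 177.4] [ 0.8137 -0.0979  0.069 ] [0.036 0.044 0.019]
band 0.058 [392 180   8  10  65] [395.3 184.1] [ 0.6571 -0.0592  0.068 ] [0.015 0.015 0.017]
plate ((0.6378095746040344, -0.04415613412857056), (0.5784561038017273, 0.4096960723400116), 68.31258392333984)
```

```bash
python3 -m handwheel '[{"fingers":1,"x":-0.02,"y":-0.026,"z":-0.03,"spin":-5},{"fingers":1,"x":-0.05,"y":-0.026,"z":-0.07,"spin":-10},{"fingers":1,"x":-0.08,"y":-0.026,"z":-0.11,"spin":-15},{"fingers":1,"x":-0.11,"y":-0.026,"z":-0.15,"spin":-20},{"fingers":1,"x":-0.13,"y":-0.026,"z":-0.19,"spin":-20.6},{"fingers":1,"x":-0.155,"y":-0.026,"z":-0.235,"spin":-20.6},{"fingers":1,"x":-0.18,"y":-0.026,"z":-0.275,"spin":-20.6},{"fingers":1,"x":-0.205,"y":-0.026,"z":-0.315,"spin":-20.6},{"fingers":1,"x":-0.23,"y":-0.026,"z":-0.355,"spin":-20.6},{"fingers":1,"x":-0.26,"y":-0.026,"z":-0.395,"spin":-20.6}]'
```

```text
time_s: 1.15
ee_pos: [0.4837, 0.0804, 0.2504]
eef_rot: [-1.571, -0.0, 1.466]
force: [0.5, -0.3, -0.1]
grip_width: 0.0944
```

```bash
python3 -m handwheel '[{"fingers":1,"x":-0.035,"y":0,"z":-0.025,"spin":0},{"fingers":1,"x":-0.07,"y":0,"z":-0.05,"spin":0},{"fingers":1,"x":-0.105,"y":0,"z":-0.075,"spin":0},{"fingers":1,"x":-0.14,"y":0,"z":-0.1,"spin":0},{"fingers":1,"x":-0.165,"y":0,"z":-0.12,"spin":0},{"fingers":1,"x":-0.187,"y":0,"z":-0.136,"spin":0},{"fingers":1,"x":-0.187,"y":0,"z":-0.136,"spin":0},{"fingers":1,"x":-0.187,"y":0,"z":-0.136,"spin":0},{"fingers":1,"x":-0.187,"y":0,"z":-0.136,"spin":0},{"fingers":1,"x":-0.187,"y":0,"z":-0.136,"spin":0}]'
python3 - <<'E'
from h import *
n='wrist'; c=K(n); im,d=cams.camera(n); cv2.imwrite('pics/wrist1.png',im[:,:,::-1]); np.savez('wrist1.npz',im=im,d=d,k=c[0],dist=c[1],v=c[2])
o=get_obs(); print(o['ee_pos'],o['force'],-c[2][:3,:3].T@c[2][:3,3])
E
```

```text
time_s: 2.15
ee_pos: [0.5985, -0.1172, 0.2508]
eef_rot: [-1.571, -0.0, 1.467]
force: [-1.2, -0.4, 0.1]
grip_width: 0.0941
[ 0.59851289 -0.11728217  0.25079793] [-0.10793087 -0.55099627 -0.47183894] [ 0.52948333 -0.10983065  0.41151347]
```

View pics/wrist1.png

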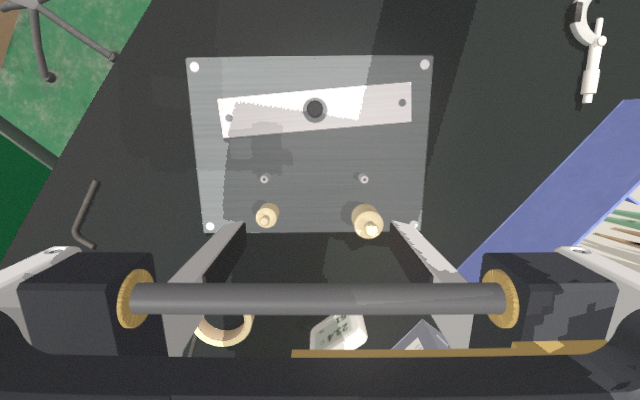

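The wrist view shows bar corners at about (219,98), (411,82), (411,122) and (223,138), with the knob at (315,109). Pin tops are at (264,179) and (364,179), and the weights at (368,222) large and (266,215) small. Next I refine these numbers.

```bash
cat > fit.py <<'E'
from h import *
def circ(g,box,lo,hi,dark=False,pick=None):
    x0,y0,x1,y1=box; s=g[y0:y1,x0:x1]; m=((s>=lo)&(s<=hi)).astype(np.uint8)
    n,l,st,c=cv2.connectedComponentsWithStats(m); i=1+np.argmax(st[1:,4]); return c[i]+[x0,y0],st[i]
E
python3 - <<'E'
from fit import *
f=np.load('wrist1.npz'); im=f['im'];d=f['d'];cal=(f['k'],f['dist'],f['v']); g=cv2.cvtColor(im,cv2.COLOR_RGB2GRAY); hsv=cv2.cvtColor(im,cv2.COLOR_RGB2HSV)
C=cloud(cal,d)
print(g[174:186,258:271]); print(g[174:186,358:371])
print('heights',[C[v,u,2].round(4) for u,v in [(240,110),(380,100),(264,179),(364,179),(315,109),(371,229),(264,219),(300,160),(300,80)]])
pts=[(219,98),(411,82),(411,122),(223,138)]; print(ray(cal,pts,.020))
print('pins',ray(cal,[(264,179),(364,179)],.032)); print('knob',ray(cal,[(315,109)],.052)); print('L,S',ray(cal,[(371.5,229.5)],.073),ray(cal,[(264.5,219)],.058))
for lo,hi,b in [(.046,.058,(300,95,330,125)),(.027,.037,(255,170,275,190)),(.027,.037,(355,170,375,190)),(.063,.08,(350,200,390,245)),(.05,.062,(250,200,285,230))]:
    s=C[b[1]:b[3],b[0]:b[2]].reshape(-1,3); P=s[(s[:,2]>lo)&(s[:,2]<hi)]; print(lo,len(P),((P.max(0)+P.min(0))/2).round(4),(P.max(0)-P.min(0)).round(4))
m=(C[...,2]>.016)&(C[...,2]<.024); m[:70]=0;m[150:]=0;m[:,:200]=0;m[:,430:]=0
P=C[m][:,:2].astype(np.float32); r=cv2.minAreaRect(P); print('bar',r,len(P))
E
```

```text
[[118 115 115 118 125 138 141 141 141 140 137 132 123]
 [114 114 118 127 155 159 157 152 141 137 137 136 136]
 [117 115 132 167 187 191 188 179 153 145 134 132 138]
 [116 121 148 191 196 193 181 193 188 151 134 137 137]
 [122 123 168 206 190 139 136 173 192 167 138 139 134]
 [127 128 168 211 186 123 123 152 206 191 151 139 127]
 [128 130 158 208 201 143 132 174 207 189 146 131 129]
 [128 129 141 184 207 206 202 203 200 158 134 128 125]
 [128 127 128 144 174 196 200 193 166 135 128 126 127]
 [128 127 125 127 136 146 147 144 131 126 128 125 127]
 [126 126 126 125 126 126 127 126 127 126 126 125 126]
 [125 126 127 131 128 127 129 127 126 127 128 127 126]]
[[118 139 154 151 149 144 144 138 131 129 131 131 128]
 [131 158 157 155 154 156 161 153 143 129 130 129 129]
 [138 160 159 162 179 199 200 196 175 148 131 128 127]
 [141 162 164 182 205 216 212 212 208 187 140 130 128]
 [136 161 172 197 214 195 158 165 196 206 154 129 127]
 [124 156 177 206 211 160 129 144 188 208 169 129 129]
 [126 139 172 201 206 164 129 149 200 205 151 127 128]
 [130 132 154 190 210 205 197 208 209 190 136 128 127]
[... 489 characters left out ...]
 [ 0.53594718  0.01350621  0.02      ]
 [ 0.53041331 -0.23556678  0.02      ]]
pins [[ 0.58897961 -0.18698139  0.032     ]
 [ 0.60293713 -0.05489283  0.032     ]]
knob [[ 0.5085636  -0.11008405  0.052     ]]
L,S [[ 0.65920086 -0.05580398  0.073     ]] [[ 0.63632661 -0.18875889  0.058     ]]
0.046 224 [ 0.5073 -0.1105  0.0512] [0.0189 0.0184 0.0063]
0.027 64 [ 0.5878 -0.1868  0.0305] [0.0107 0.0114 0.0068]
0.027 65 [ 0.6026 -0.0547  0.0306] [0.0117 0.0109 0.0061]
0.063 155 [ 0.6596 -0.0555  0.0696] [0.016  0.0167 0.0124]
0.05 80 [ 0.6389 -0.19    0.0548] [0.0114 0.0117 0.0084]
bar ((0.5076457262039185, -0.11123795807361603), (0.24965667724609375, 0.049353182315826416), 88.89839935302734) 7275
```

```bash
python3 -m handwheel '[{"fingers":-1,"x":0,"y":0,"z":0.045,"spin":0},{"fingers":-1,"x":-0.001,"y":0.02,"z":0.085,"spin":0},{"fingers":-1,"x":-0.003,"y":0.05,"z":0.12,"spin":0},{"fingers":-1,"x":-0.003,"y":0.09,"z":0.141,"spin":0},{"fingers":-1,"x":-0.003,"y":0.13,"z":0.141,"spin":0},{"fingers":-1,"x":-0.003,"y":0.165,"z":0.141,"spin":0},{"fingers":-1,"x":-0.003,"y":0.19,"z":0.141,"spin":0},{"fingers":-1,"x":-0.003,"y":0.203,"z":0.141,"spin":0},{"fingers":-1,"x":-0.003,"y":0.208,"z":0.141,"spin":0},{"fingers":-1,"x":-0.003,"y":0.208,"z":0.141,"spin":0}]' 40; cat > look.py <<'E'
from h import *
import sys
n,t=sys.argv[1:3]; c=K(n); o=get_obs(); im,d=cams.camera(n); cv2.imwrite(f'pics/{t}.png',im[:,:,::-1]); np.savez(t+'.npz',im=im,d=d,k=c[0],dist=c[1],v=c[2]); print(o['ee_pos'].round(4),o['force'].round(2))
E
python3 look.py side s1; python3 -c "
from h import *
im=cv2.imread('pics/s1.png')[150:270,270:450]; cv2.imwrite('pics/s1c.png',cv2.resize(im,None,fx=4,fy=4))"
```

```text
time_s: 3.2
ee_pos: [0.4584, -0.1062, 0.0428]
eef_rot: [-1.571, 0.0, 1.466]
force: [-0.2, -0.4, 0.0]
grip_width: 0.0178
[ 0.4584 -0.1062  0.0428] [-0.21 -0.44  0.01]
```

View pics/s1c.png

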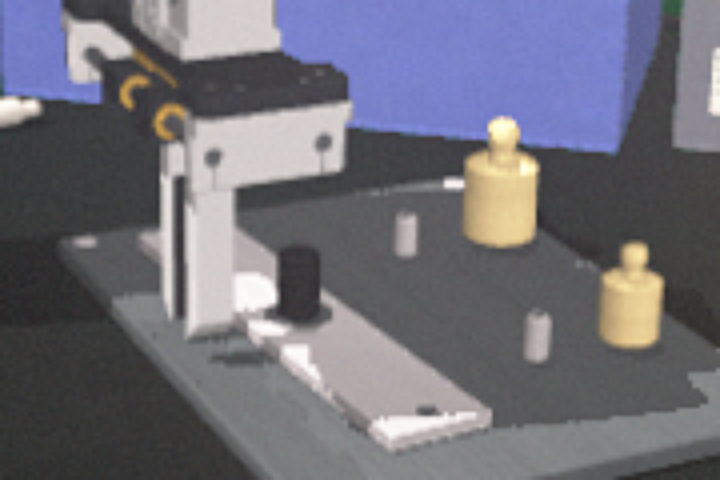

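The side view shows the fingers (still closing) behind the knob, clear of the bar. I'll advance along -z of the tool.

```bash
python3 -m handwheel '[{"fingers":-1,"x":0,"y":0,"z":-0.004,"spin":0},{"fingers":-1,"x":0,"y":0,"z":-0.008,"spin":0},{"fingers":-1,"x":0,"y":0,"z":-0.012,"spin":0},{"fingers":-1,"x":0,"y":0,"z":-0.016,"spin":0},{"fingers":-1,"x":0,"y":0,"z":-0.02,"spin":0},{"fingers":-1,"x":0,"y":0,"z":-0.024,"spin":0},{"fingers":-1,"x":0,"y":0,"z":-0.027,"spin":0},{"fingers":-1,"x":0,"y":0,"z":-0.029,"spin":0},{"fingers":-1,"x":0,"y":0,"z":-0.031,"spin":0},{"fingers":-1,"x":0,"y":0,"z":-0.033,"spin":0}]'
python3 -m handwheel '[{"fingers":-1,"x":0,"y":0,"z":-0.002,"spin":0},{"fingers":-1,"x":0,"y":0,"z":-0.004,"spin":0},{"fingers":-1,"x":0,"y":0,"z":-0.006,"spin":0},{"fingers":-1,"x":0,"y":0,"z":-0.008,"spin":0},{"fingers":-1,"x":0,"y":0,"z":-0.01,"spin":0},{"fingers":-1,"x":0,"y":0,"z":-0.012,"spin":0},{"fingers":-1,"x":0,"y":0,"z":-0.014,"spin":0},{"fingers":-1,"x":0,"y":0,"z":-0.016,"spin":0},{"fingers":-1,"x":0,"y":0,"z":-0.018,"spin":0},{"fingers":-1,"x":0,"y":0,"z":-0.02,"spin":0}]'
python3 -c "
from h import *
print(get_obs())"
```

```text
time_s: 4.25
ee_pos: [0.4904, -0.1096, 0.0423]
eef_rot: [-1.569, -0.0, 1.466]
force: [-6.3, -0.2, 5.8]
grip_width: 0.0004
time_s: 5.25
ee_pos: [0.5103, -0.1117, 0.0424]
eef_rot: [-1.569, -0.0, 1.466]
force: [-6.5, 0.4, 3.5]
grip_width: 0.0009
{'time_s': 5.25, 'qpos': array([-2.85548309e-01,  4.69650687e-01,  1.75749928e+00, -2.14614872e-04,
        9.16395314e-01, -1.75102184e+00]), 'joint_vel': array([ 0.00643589,  0.0361737 , -0.05483765, -0.00121737,  0.01997411,
        0.00682927]), 'tau': array([ 2.69947546e-01, -5.40091252e+01, -2.90770984e+01,  1.86054991e-01,
       -1.45661931e+00, -5.37758198e-03]), 'ee_pos': array([ 0.51025079, -0.11169495,  0.04235503]), 'eef_rot': array([-1.56884484e+00, -1.82744266e-04,  1.46560415e+00]), 'force': array([-6.46799042,  0.37227915,  3.51546559]), 'moment': array([0.18139515, 1.06291781, 0.02699564]), 'grip_width': 0.0009050728968322192}
```

```bash
python3 -m handwheel '[{"fingers":-1,"x":0,"y":0,"z":0.002,"spin":0},{"fingers":-1,"x":0,"y":0,"z":0.004,"spin":0},{"fingers":-1,"x":0,"y":0,"z":0.004,"spin":0},{"fingers":-1,"x":0,"y":0,"z":0.004,"spin":0},{"fingers":-1,"x":0,"y":0,"z":0.004,"spin":0},{"fingers":-1,"x":0,"y":0,"z":0.004,"spin":0},{"fingers":-1,"x":0,"y":0,"z":0.004,"spin":0},{"fingers":-1,"x":0,"y":0,"z":0.004,"spin":0},{"fingers":-1,"x":0,"y":0,"z":0.004,"spin":0},{"fingers":-1,"x":0,"y":0,"z":0.004,"spin":0}]'; python3 look.py side s2; python3 -c "
from h import *
im=cv2.imread('pics/s2.png')[150:270,270:450]; cv2.imwrite('pics/s2c.png',cv2.resize(im,None,fx=4,fy=4))"
```

```text
time_s: 6.25
ee_pos: [0.5069, -0.1114, 0.0424]
eef_rot: [-1.571, -0.0, 1.466]
force: [0.1, 0.1, 0.4]
grip_width: 0.0003
[ 0.5069 -0.1114  0.0424] [0.13 0.12 0.38]
```

View pics/s2c.png

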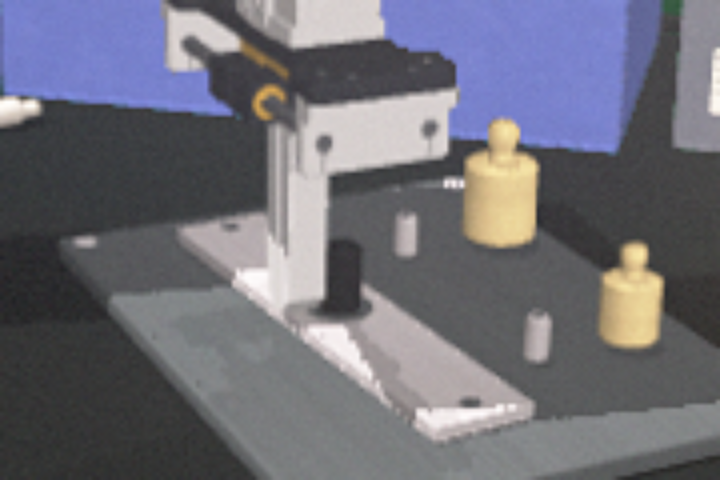

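With the tool backed off the force is zero, so the upward force came from contact. The knob seems to have a low collar at its foot that the tips may have ridden on. I'll raise 3 mm and push again.

```bash
python3 -m handwheel '[{"fingers":-1,"x":0,"y":-0.003,"z":0,"spin":0},{"fingers":-1,"x":0,"y":-0.003,"z":0,"spin":0},{"fingers":-1,"x":0,"y":-0.003,"z":-0.002,"spin":0},{"fingers":-1,"x":0,"y":-0.003,"z":-0.003,"spin":0},{"fingers":-1,"x":0,"y":-0.003,"z":-0.0045,"spin":0},{"fingers":-1,"x":0,"y":-0.003,"z":-0.006,"spin":0},{"fingers":-1,"x":0,"y":-0.003,"z":-0.0075,"spin":0},{"fingers":-1,"x":0,"y":-0.003,"z":-0.009,"spin":0},{"fingers":-1,"x":0,"y":-0.003,"z":-0.0105,"spin":0},{"fingers":-1,"x":0,"y":-0.003,"z":-0.012,"spin":0}]'
```

```text
time_s: 7.3
ee_pos: [0.5182, -0.1125, 0.0453]
eef_rot: [-1.569, -0.0, 1.466]
force: [-5.8, 0.6, 4.6]
grip_width: 0.0007
```

```bash
python3 -m handwheel '[{"fingers":-1,"x":0,"y":-0.0002,"z":-0.001,"spin":0},{"fingers":-1,"x":0,"y":-0.0003,"z":-0.002,"spin":0},{"fingers":-1,"x":0,"y":-0.0004,"z":-0.003,"spin":0},{"fingers":-1,"x":0,"y":-0.0005,"z":-0.004,"spin":0},{"fingers":-1,"x":0,"y":-0.0005,"z":-0.005,"spin":0},{"fingers":-1,"x":0,"y":-0.0005,"z":-0.006,"spin":0},{"fingers":-1,"x":0,"y":-0.0005,"z":-0.007,"spin":0},{"fingers":-1,"x":0,"y":-0.0005,"z":-0.008,"spin":0},{"fingers":-1,"x":0,"y":-0.0005,"z":-0.009,"spin":0},{"fingers":-1,"x":0,"y":-0.0005,"z":-0.01,"spin":0}]'; python3 -c "
from h import *
o=get_obs();print(o['force'],o['moment'],o['ee_pos'])"
```

```text
time_s: 8.3
ee_pos: [0.5289, -0.1137, 0.046]
eef_rot: [-1.571, 0.0, 1.466]
force: [-2.7, 0.5, -2.2]
grip_width: 0.0006
[-2.67954822  0.5419244  -2.18056516] [ 0.05875817  0.57641262 -0.0421469 ] [ 0.52887753 -0.11372157  0.04596046]
```

The vertical force is friction lock of finger on knob (about 13 N/mm). Level drag is then about 3.7 N, with mu about 0.46 and a bar weight of about 8 N. I'll trim the height and carry on.

```bash
python3 -m handwheel '[{"fingers":-1,"x":0,"y":0.00015,"z":-0.001,"spin":0},{"fingers":-1,"x":0,"y":0.00015,"z":-0.002,"spin":0},{"fingers":-1,"x":0,"y":0.00015,"z":-0.003,"spin":0},{"fingers":-1,"x":0,"y":0.00015,"z":-0.004,"spin":0},{"fingers":-1,"x":0,"y":0.00015,"z":-0.005,"spin":0},{"fingers":-1,"x":0,"y":0.00015,"z":-0.006,"spin":0},{"fingers":-1,"x":0,"y":0.00015,"z":-0.007,"spin":0},{"fingers":-1,"x":0,"y":0.00015,"z":-0.0075,"spin":0},{"fingers":-1,"x":0,"y":0.00015,"z":-0.008,"spin":0},{"fingers":-1,"x":0,"y":0.00015,"z":-0.0085,"spin":0}]'; python3 look.py wrist w2; python3 -c "
from h import *
im=cv2.imread('pics/w2.png')[40:260,150:480]; cv2.imwrite('pics/w2c.png',cv2.resize(im,None,fx=2.4,fy=2.4))"
```

```text
time_s: 9.3
ee_pos: [0.5372, -0.1146, 0.0459]
eef_rot: [-1.571, 0.0, 1.466]
force: [-4.9, 0.7, 2.4]
grip_width: 0.0004
[ 0.5372 -0.1146  0.0459] [-4.9   0.71  2.39]
```

View pics/w2c.png

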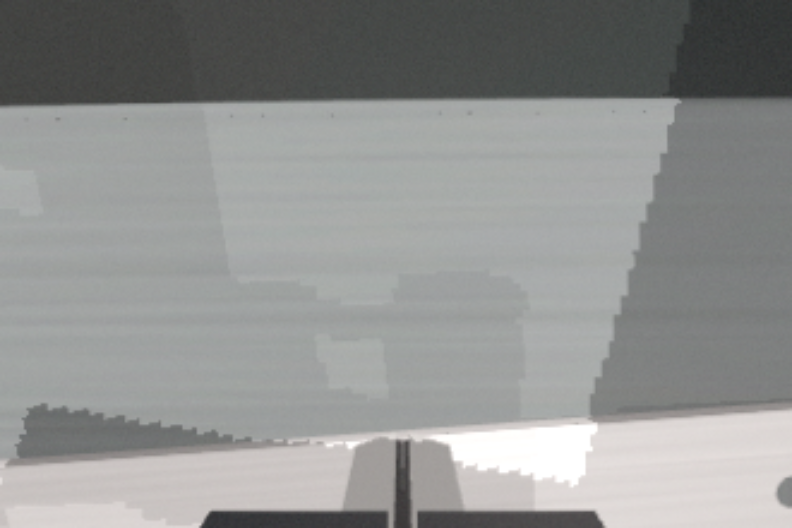

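The wrist crop shows the bar's rear edge still about 4° off the tool axis, so no pin contact yet. Force fits the drag model (0.46*(8.1+2.4) = 4.8 N).

```bash
python3 -m handwheel '[{"fingers":-1,"x":0,"y":-0.00018,"z":-0.0005,"spin":0},{"fingers":-1,"x":0,"y":-0.00018,"z":-0.001,"spin":0},{"fingers":-1,"x":0,"y":-0.00018,"z":-0.0015,"spin":0},{"fingers":-1,"x":0,"y":-0.00018,"z":-0.002,"spin":0},{"fingers":-1,"x":0,"y":-0.00018,"z":-0.0025,"spin":0},{"fingers":-1,"x":0,"y":-0.00018,"z":-0.003,"spin":0},{"fingers":-1,"x":0,"y":-0.00018,"z":-0.0035,"spin":0},{"fingers":-1,"x":0,"y":-0.00018,"z":-0.004,"spin":0},{"fingers":-1,"x":0,"y":-0.00018,"z":-0.0045,"spin":0},{"fingers":-1,"x":0,"y":-0.00018,"z":-0.005,"spin":0}]'
```

```text
time_s: 10.35
ee_pos: [0.5421, -0.1151, 0.0459]
eef_rot: [-1.57, -0.0, 1.466]
force: [-5.1, 2.7, 0.5]
grip_width: 0.0005
```

```bash
python3 -m handwheel '[{"fingers":-1,"x":0.0003,"y":0,"z":-0.0003,"spin":0},{"fingers":-1,"x":0.0005,"y":0,"z":-0.0006,"spin":0},{"fingers":-1,"x":0.0006,"y":0,"z":-0.0009,"spin":0},{"fingers":-1,"x":0.0007,"y":0,"z":-0.0012,"spin":0},{"fingers":-1,"x":0.0008,"y":0,"z":-0.0015,"spin":0},{"fingers":-1,"x":0.0009,"y":0,"z":-0.0018,"spin":0},{"fingers":-1,"x":0.001,"y":0,"z":-0.0021,"spin":0},{"fingers":-1,"x":0.0011,"y":0,"z":-0.0024,"spin":0},{"fingers":-1,"x":0.0012,"y":0,"z":-0.0027,"spin":0},{"fingers":-1,"x":0.0013,"y":0,"z":-0.003,"spin":0}]'
```

```text
time_s: 11.35
ee_pos: [0.5452, -0.114, 0.0459]
eef_rot: [-1.57, -0.0, 1.466]
force: [-5.0, 1.7, -0.9]
grip_width: 0.0001
```

```bash
python3 -m handwheel '[{"fingers":-1,"x":0.0002,"y":0,"z":-0.0002,"spin":0},{"fingers":-1,"x":0.0003,"y":0.00005,"z":-0.0004,"spin":0},{"fingers":-1,"x":0.0004,"y":0.00005,"z":-0.0006,"spin":0},{"fingers":-1,"x":0.0005,"y":0.00005,"z":-0.0008,"spin":0},{"fingers":-1,"x":0.0006,"y":0.00005,"z":-0.001,"spin":0},{"fingers":-1,"x":0.0007,"y":0.00005,"z":-0.0012,"spin":0},{"fingers":-1,"x":0.0007,"y":0.00005,"z":-0.0013,"spin":0},{"fingers":-1,"x":0.0007,"y":0.00005,"z":-0.0014,"spin":0},{"fingers":-1,"x":0.0007,"y":0.00005,"z":-0.0015,"spin":0},{"fingers":-1,"x":0.0007,"y":0.00005,"z":-0.0015,"spin":0}]'; python3 look.py wrist w3; python3 look.py side s3; python3 - <<'E'
from h import *
for t in ['w2','w3']:
    f=np.load(t+'.npz'); cal=(f['k'],f['dist'],f['v']); C=cloud(cal,f['d'])
    # rear edge of bar: per column last row where z<.016 above bar
    us=[];vs=[]
    for u in list(range(150,275,5))+list(range(365,480,5)):
        z=C[:,u,2]; z=np.where(f['d'][:,u]>0,z,0); w=np.where((z[60:260]>.0165)&(z[60:260]<.026))[0]
        if len(w): us.append(u); vs.append(60+w[0])
    P=ray(cal,np.c_[us,vs],.020); s=np.polyfit(P[:,1],P[:,0],1); print(t,len(P),s,np.degrees(np.arctan(-s[0])),np.std(P[:,0]-np.polyval(s,P[:,1])))
E
```

```text
time_s: 12.35
ee_pos: [0.5467, -0.1134, 0.0459]
eef_rot: [-1.57, -0.0, 1.466]
force: [-5.3, 3.7, -0.2]
grip_width: 0.0005
[ 0.5467 -0.1134  0.0459] [-5.27  3.66 -0.17]
[ 0.5467 -0.1134  0.0459] [-5.49  2.38  0.45]
w2 48 [0.02967662 0.53289498] -1.6998459013165463 0.00025484750885066315
w3 48 [0.09592821 0.54983929] -5.479514547393744 0.0002765523330583558
```

Bar yaw is now -5.5°, against a pin line of -6.2°, so nearly seated. I'll ease the side drag and go on in 0.1 mm steps.

```bash
python3 -m handwheel '[{"fingers":-1,"x":0.0001,"y":0,"z":-0.0001,"spin":0},{"fingers":-1,"x":0.0002,"y":0,"z":-0.0002,"spin":0},{"fingers":-1,"x":0.0003,"y":0,"z":-0.0003,"spin":0},{"fingers":-1,"x":0.0004,"y":0,"z":-0.0004,"spin":0},{"fingers":-1,"x":0.0005,"y":0,"z":-0.0005,"spin":0},{"fingers":-1,"x":0.0005,"y":0,"z":-0.0006,"spin":0},{"fingers":-1,"x":0.0005,"y":0,"z":-0.0007,"spin":0},{"fingers":-1,"x":0.0005,"y":0,"z":-0.0007,"spin":0},{"fingers":-1,"x":0.0005,"y":0,"z":-0.0007,"spin":0},{"fingers":-1,"x":0.0005,"y":0,"z":-0.0007,"spin":0}]'
```

```text
time_s: 13.45
ee_pos: [0.5475, -0.1131, 0.0459]
eef_rot: [-1.57, -0.0, 1.466]
force: [-5.4, 1.6, 0.5]
grip_width: 0.0002
```

```bash
python3 -m handwheel '[{"fingers":-1,"x":0.0001,"y":0,"z":-0.0001,"spin":0},{"fingers":-1,"x":0.0002,"y":0,"z":-0.0002,"spin":0},{"fingers":-1,"x":0.0003,"y":0,"z":-0.0003,"spin":0},{"fingers":-1,"x":0.0003,"y":0,"z":-0.0004,"spin":0},{"fingers":-1,"x":0.0003,"y":0,"z":-0.0005,"spin":0},{"fingers":-1,"x":0.0003,"y":0,"z":-0.0005,"spin":0},{"fingers":-1,"x":0.0003,"y":0,"z":-0.0005,"spin":0},{"fingers":-1,"x":0.0003,"y":0,"z":-0.0005,"spin":0},{"fingers":-1,"x":0.0003,"y":0,"z":-0.0005,"spin":0},{"fingers":-1,"x":0.0003,"y":0,"z":-0.0005,"spin":0}]'; python3 -c "
from h import *
o=get_obs();print(o['force'],o['ee_pos'],o['moment'])"
```

```text
time_s: 14.45
ee_pos: [0.5476, -0.113, 0.0459]
eef_rot: [-1.569, 0.0, 1.466]
force: [-10.0, 0.4, 1.7]
grip_width: 0.0004
[-10.00158908   0.39075806   1.66350352] [ 0.54760124 -0.11302316  0.04589575] [0.10626343 1.7092951  0.01398325]
```

Seated: the push has jumped to 10.0 N with almost no side force. Drag at this vertical load is about 4.4 N, so the pins carry about 5.6 N in all. I'll add about 0.2 mm and trim the height toward level.

```bash
python3 -m handwheel '[{"fingers":-1,"x":0,"y":-0.00005,"z":-0.00005,"spin":0},{"fingers":-1,"x":0,"y":-0.0001,"z":-0.0001,"spin":0},{"fingers":-1,"x":0,"y":-0.00013,"z":-0.00015,"spin":0},{"fingers":-1,"x":0,"y":-0.00013,"z":-0.0002,"spin":0},{"fingers":-1,"x":0,"y":-0.00013,"z":-0.0002,"spin":0},{"fingers":-1,"x":0,"y":-0.00013,"z":-0.0002,"spin":0},{"fingers":-1,"x":0,"y":-0.00013,"z":-0.0002,"spin":0},{"fingers":-1,"x":0,"y":-0.00013,"z":-0.0002,"spin":0},{"fingers":-1,"x":0,"y":-0.00013,"z":-0.0002,"spin":0},{"fingers":-1,"x":0,"y":-0.00013,"z":-0.0002,"spin":0}]'; python3 look.py wrist w4;python3 - <<'E'
from h import *
t='w4'
f=np.load(t+'.npz'); cal=(f['k'],f['dist'],f['v']); C=cloud(cal,f['d']); us=[];vs=[]
for u in list(range(150,275,5))+list(range(365,480,5)):
    z=C[:,u,2]; z=np.where(f['d'][:,u]>0,z,0); w=np.where((z[60:260]>.0165)&(z[60:260]<.026))[0]
    if len(w): us.append(u); vs.append(60+w[0])
P=ray(cal,np.c_[us,vs],.020); s=np.polyfit(P[:,1],P[:,0],1); print(t,len(P),s,np.degrees(np.arctan(-s[0])),get_obs()['force'])
E
```

```text
time_s: 15.45
ee_pos: [0.5477, -0.113, 0.046]
eef_rot: [-1.569, 0.0, 1.466]
force: [-10.4, 0.1, 2.1]
grip_width: 0.0003
[ 0.5477 -0.113   0.046 ] [-10.44   0.11   2.07]
w4 48 [0.10800314 0.55192411] -6.164230225827868 [-9.73454303  0.5335781   2.37487005]
```

```bash
python3 -m handwheel '[{"fingers":-1,"x":0,"y":-0.00005,"z":-0.00005,"spin":0},{"fingers":-1,"x":0,"y":-0.0001,"z":-0.0001,"spin":0},{"fingers":-1,"x":0,"y":-0.00015,"z":-0.00015,"spin":0},{"fingers":-1,"x":0,"y":-0.0002,"z":-0.0002,"spin":0},{"fingers":-1,"x":0,"y":-0.0002,"z":-0.00025,"spin":0},{"fingers":-1,"x":0,"y":-0.0002,"z":-0.00025,"spin":0},{"fingers":-1,"x":0,"y":-0.0002,"z":-0.00025,"spin":0},{"fingers":-1,"x":0,"y":-0.0002,"z":-0.00025,"spin":0},{"fingers":-1,"x":0,"y":-0.0002,"z":-0.00025,"spin":0},{"fingers":-1,"x":0,"y":-0.0002,"z":-0.00025,"spin":0}]'; python3 -c "
from h import *
print(get_obs()['force'])"
```

```text
time_s: 16.5
ee_pos: [0.5478, -0.113, 0.0461]
eef_rot: [-1.569, 0.0, 1.466]
force: [-10.3, 0.3, 1.7]
grip_width: 0.0007
[-10.25806377   0.29212531   1.72453419]
```

```bash
python3 -m handwheel '[{"fingers":-1,"x":0,"y":0,"z":-0.0001,"spin":0},{"fingers":-1,"x":0,"y":0,"z":-0.0002,"spin":0},{"fingers":-1,"x":0,"y":0,"z":-0.0003,"spin":0},{"fingers":-1,"x":0,"y":0,"z":-0.0003,"spin":0},{"fingers":-1,"x":0,"y":0,"z":-0.0003,"spin":0},{"fingers":-1,"x":0,"y":0,"z":-0.0003,"spin":0},{"fingers":-1,"x":0,"y":0,"z":-0.0003,"spin":0},{"fingers":-1,"x":0,"y":0,"z":-0.0003,"spin":0},{"fingers":-1,"x":0,"y":0,"z":-0.0003,"spin":0},{"fingers":-1,"x":0,"y":0,"z":-0.0003,"spin":0}]'; python3 -c "
from h import *
print(get_obs()['force'])"
```

```text
time_s: 17.5
ee_pos: [0.5479, -0.113, 0.0461]
eef_rot: [-1.568, -0.0, 1.466]
force: [-12.6, 0.8, 2.7]
grip_width: 0.0004
[-12.58525282   0.84491249   2.69966835]
```

Push 12.6 N against about 4.9 N drag puts about 3.9 N on each pin, with bar yaw matching the pin line. I'll back straight off, rise and check.

```bash
python3 -m handwheel '[{"fingers":-1,"x":0,"y":0,"z":0.001,"spin":0},{"fingers":-1,"x":0,"y":0,"z":0.004,"spin":0},{"fingers":-1,"x":0,"y":0,"z":0.02,"spin":0},{"fingers":-1,"x":0,"y":-0.005,"z":0.03,"spin":0},{"fingers":-1,"x":0,"y":-0.03,"z":0.03,"spin":0},{"fingers":0.5,"x":0,"y":-0.075,"z":0.03,"spin":0},{"fingers":0.5,"x":0,"y":-0.12,"z":0.03,"spin":0},{"fingers":0.5,"x":0,"y":-0.165,"z":0.03,"spin":0},{"fingers":0.5,"x":0,"y":-0.205,"z":0,"spin":0},{"fingers":0.5,"x":0,"y":-0.205,"z":-0.04,"spin":0}]'
python3 -m handwheel '[{"fingers":0.5,"x":0.01,"y":0,"z":-0.02,"spin":0},{"fingers":0.5,"x":0.01,"y":0,"z":-0.02,"spin":0},{"fingers":0.5,"x":0.01,"y":0,"z":-0.02,"spin":0},{"fingers":0.5,"x":0.01,"y":0,"z":-0.02,"spin":0},{"fingers":0.5,"x":0.01,"y":0,"z":-0.02,"spin":0},{"fingers":0.5,"x":0.01,"y":0,"z":-0.02,"spin":0},{"fingers":0.5,"x":0.01,"y":0,"z":-0.02,"spin":0},{"fingers":0.5,"x":0.01,"y":0,"z":-0.02,"spin":0},{"fingers":0.5,"x":0.01,"y":0,"z":-0.02,"spin":0},{"fingers":0.5,"x":0.01,"y":0,"z":-0.02,"spin":0}]'
python3 look.py wrist w5; cat > m.py <<'E'
from h import *
import sys
f=np.load(sys.argv[1]+'.npz'); cal=(f['k'],f['dist'],f['v']); C=cloud(cal,f['d']); C[f['d']==0]=0
c=lambda P:((P.max(0)+P.min(0))/2).round(4)
A=C.reshape(-1,3)
def near(x,y,r,lo,hi):
    P=A[(np.hypot(A[:,0]-x,A[:,1]-y)<r)&(A[:,2]>lo)&(A[:,2]<hi)]; return (len(P),c(P),np.ptp(P,0).round(4)) if len(P) else None
print('pinR',near(.5885,-.187,.012,.028,.037)); print('pinL',near(.603,-.055,.012,.028,.037)); print('knob',near(.565,-.117,.025,.046,.058))
print('L',near(.659,-.056,.02,.063,.08),'S',near(.638,-.19,.02,.05,.062))
g=A[(A[:,2]>.0165)&(A[:,2]<.0235)&(A[:,0]>.51)&(A[:,0]<.615)]
n=np.array([.9942,-.1076]);u=np.array([.1076,.9942]); m=np.array([.5957,-.1209]); q=np.c_[(g[:,:2]-m)@n,(g[:,:2]-m)@u]; k=(q[:,0]>-.07)&(q[:,0]<.003)&(abs(q[:,1])<.135)&((abs(abs(q[:,1])-.0665)>.012)|(q[:,0]<-.012)); g=g[k];q=q[k]
r=cv2.minAreaRect(g[:,:2].astype(np.float32)); print('bar',r,len(g))
e=[(y,np.percentile(q[abs(q[:,1]-y)<.006,0],99.),np.percentile(q[abs(q[:,1]-y)<.006,0],1)) for y in np.arange(-.1,.11,.025)]
print('edge vs pin line (want -.006), rear',np.round(e,4).tolist())
E
python3 m.py w5
```

```text
time_s: 18.5
ee_pos: [0.5906, -0.1177, 0.2595]
eef_rot: [-1.583, 0.002, 1.465]
force: [0.5, -0.7, 1.2]
grip_width: 0.0374
time_s: 19.5
ee_pos: [0.6096, -0.1094, 0.2512]
eef_rot: [-1.571, -0.0, 1.466]
force: [-0.1, -0.2, 0.1]
grip_width: 0.0705
[ 0.6096 -0.1094  0.2512] [-0.11 -0.19  0.05]
pinR (64, array([ 0.5887, -0.187 ,  0.0315]), array([0.0111, 0.0109, 0.0054]))
pinL (63, array([ 0.6028, -0.0545,  0.0311]), array([0.0112, 0.0117, 0.006 ]))
knob (198, array([ 0.5653, -0.115 ,  0.051 ]), array([0.0187, 0.0189, 0.0068]))
L (155, array([ 0.6604, -0.0556,  0.0702]), array([0.0179, 0.0166, 0.0101])) S (79, array([ 0.6386, -0.1903,  0.0553]), array([0.0116, 0.0122, 0.0081]))
bar ((0.5651019215583801, -0.11484992504119873), (0.2514075040817261, 0.04924307391047478), 83.9002914428711) 6712
edge vs pin line (want -.006), rear [[-0.1, -0.0066, -0.0555], [-0.075, -0.008, -0.0554], [-0.05, -0.0065, -0.0554], [-0.025, -0.0066, -0.0554], [-0.0, -0.0065, -0.0555], [0.025, -0.0067, -0.0555], [0.05, -0.0067, -0.0556], [0.075, -0.0083, -0.0556], [0.1, -0.0069, -0.0557]]
```

View pics/w5.png

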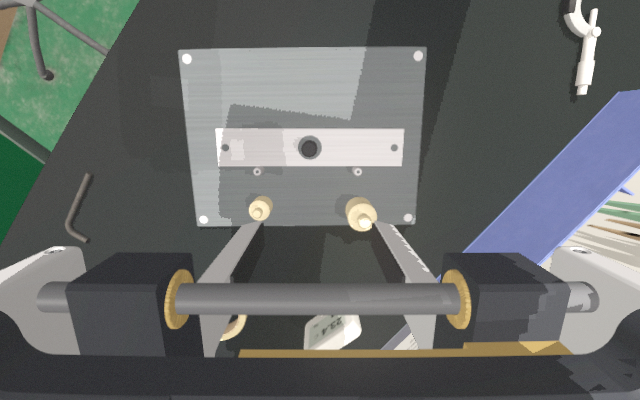

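The wrist view shows the bar lying against both pins (edge to pin line 6.5 mm at both ends, yaw -6.1°). The weights and micrometer haven't moved. Next, the large weight, head at (0.660, -0.0556).

```bash
python3 -m handwheel '[{"fingers":-0.06,"x":0.02,"y":0,"z":-0.015,"spin":0},{"fingers":-0.06,"x":0.045,"y":0.01,"z":-0.035,"spin":0},{"fingers":-0.06,"x":0.0588,"y":0.02,"z":-0.0445,"spin":0},{"fingers":-0.06,"x":0.0588,"y":0.05,"z":-0.0445,"spin":0},{"fingers":-0.06,"x":0.0588,"y":0.08,"z":-0.0445,"spin":0},{"fingers":-0.06,"x":0.0588,"y":0.11,"z":-0.0445,"spin":0},{"fingers":-0.06,"x":0.0588,"y":0.13,"z":-0.0445,"spin":0},{"fingers":-0.06,"x":0.0588,"y":0.13,"z":-0.0445,"spin":0},{"fingers":-0.06,"x":0.0588,"y":0.13,"z":-0.0445,"spin":0},{"fingers":-0.06,"x":0.0588,"y":0.13,"z":-0.0445,"spin":0}]'; python3 look.py wrist w6
```

```text
time_s: 20.55
ee_pos: [0.6606, -0.0557, 0.1229]
eef_rot: [-1.573, 0.0, 1.466]
force: [-0.2, 0.0, 0.7]
grip_width: 0.0443
[ 0.6606 -0.0557  0.1229] [-0.24  0.02  0.67]
```

View pics/w6.png

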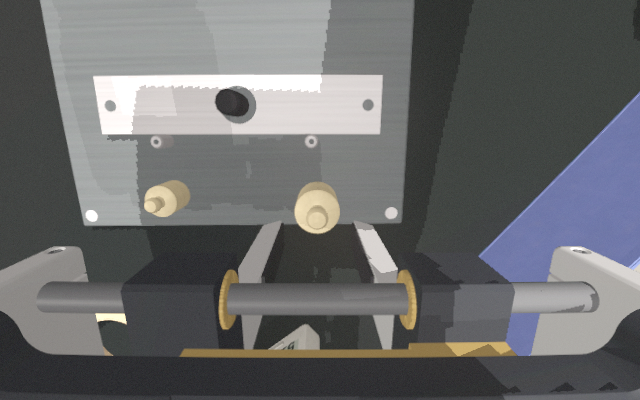

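The head at (317,218) lies midway between the fingers (about 275 and 360). I'll descend 43 mm and grip.

```bash
python3 -m handwheel '[{"fingers":-0.06,"x":0,"y":0.015,"z":0,"spin":0},{"fingers":-0.06,"x":0,"y":0.03,"z":0,"spin":0},{"fingers":-0.06,"x":0,"y":0.038,"z":0,"spin":0},{"fingers":-0.06,"x":0,"y":0.042,"z":0,"spin":0},{"fingers":-0.06,"x":0,"y":0.042,"z":0,"spin":0},{"fingers":-1,"x":0,"y":0.042,"z":0,"spin":0},{"fingers":-1,"x":0,"y":0.042,"z":0,"spin":0},{"fingers":-1,"x":0,"y":0.042,"z":0,"spin":0},{"fingers":-1,"x":0,"y":0.042,"z":0,"spin":0},{"fingers":-1,"x":0,"y":0.042,"z":0,"spin":0}]' 25
```

```text
time_s: 21.6
ee_pos: [0.6602, -0.0557, 0.0796]
eef_rot: [-1.571, 0.0, 1.465]
force: [-0.4, -0.7, 0.7]
grip_width: 0.0148
```

```bash
python3 -m handwheel '[{"fingers":-0.4,"x":0,"y":0,"z":0,"spin":0},{"fingers":-0.4,"x":0,"y":0,"z":0,"spin":0},{"fingers":-0.4,"x":0,"y":0.001,"z":0,"spin":0},{"fingers":-0.4,"x":0,"y":0.003,"z":0,"spin":0},{"fingers":-1,"x":0,"y":0.003,"z":0,"spin":0},{"fingers":-1,"x":0,"y":0.003,"z":0,"spin":0},{"fingers":-1,"x":0,"y":0.003,"z":0,"spin":0},{"fingers":-1,"x":0,"y":0.003,"z":0,"spin":0},{"fingers":-1,"x":0,"y":0.003,"z":0,"spin":0},{"fingers":-1,"x":0,"y":0.003,"z":0,"spin":0}]' 25
```

```text
time_s: 22.6
ee_pos: [0.66, -0.0557, 0.0762]
eef_rot: [-1.571, 0.0, 1.465]
force: [0.0, -1.8, -1.9]
grip_width: 0.0148
```

```bash
python3 -m handwheel '[{"fingers":-1,"x":0,"y":-0.004,"z":0,"spin":0},{"fingers":-1,"x":0,"y":-0.012,"z":0,"spin":0},{"fingers":-1,"x":0,"y":-0.025,"z":0,"spin":0},{"fingers":-1,"x":0,"y":-0.04,"z":0,"spin":0},{"fingers":-1,"x":0,"y":-0.055,"z":0.003,"spin":0},{"fingers":-1,"x":-0.004,"y":-0.055,"z":0.015,"spin":0},{"fingers":-1,"x":-0.011,"y":-0.055,"z":0.035,"spin":0},{"fingers":-1,"x":-0.02,"y":-0.055,"z":0.06,"spin":0},{"fingers":-1,"x":-0.027,"y":-0.055,"z":0.078,"spin":0},{"fingers":-1,"x":-0.0309,"y":-0.055,"z":0.088,"spin":0}]'; python3 -m handwheel '[{"fingers":-1,"x":0,"y":0.01,"z":0,"spin":0},{"fingers":-1,"x":0,"y":0.02,"z":0,"spin":0},{"fingers":-1,"x":0,"y":0.03,"z":0,"spin":0},{"fingers":-1,"x":0,"y":0.035,"z":0,"spin":0},{"fingers":-1,"x":0,"y":0.035,"z":0,"spin":0},{"fingers":-1,"x":0,"y":0.035,"z":0,"spin":0},{"fingers":-1,"x":0,"y":0.035,"z":0,"spin":0},{"fingers":-1,"x":0,"y":0.035,"z":0,"spin":0},{"fingers":-1,"x":0,"y":0.035,"z":0,"spin":0},{"fingers":-1,"x":0,"y":0.035,"z":0,"spin":0}]'; python3 look.py side s7; python3 look.py wrist w7; python3 -c "
from h import *
im=cv2.imread('pics/s7.png')[120:260,290:450]; a=cv2.resize(im,None,fx=3,fy=3); b=cv2.imread('pics/w7.png')[0:250,120:440]; b=cv2.resize(b,(320,250)); b=cv2.copyMakeBorder(b,0,a.shape[0]-250,0,0,0); cv2.imwrite('pics/c7.png',np.hstack([a,b]))"
```

```text
time_s: 23.6
ee_pos: [0.5681, -0.0774, 0.1327]
eef_rot: [-1.572, 0.0, 1.465]
force: [0.6, -0.0, -4.8]
grip_width: 0.0148
time_s: 24.6
ee_pos: [0.5693, -0.0771, 0.0964]
eef_rot: [-1.571, 0.0, 1.466]
force: [0.3, 0.2, -4.8]
grip_width: 0.0149
[ 0.5693 -0.0771  0.0964] [ 0.31  0.19 -4.85]
[ 0.5693 -0.0771  0.0964] [ 0.59 -0.1  -5.1 ]
```

View pics/c7.png

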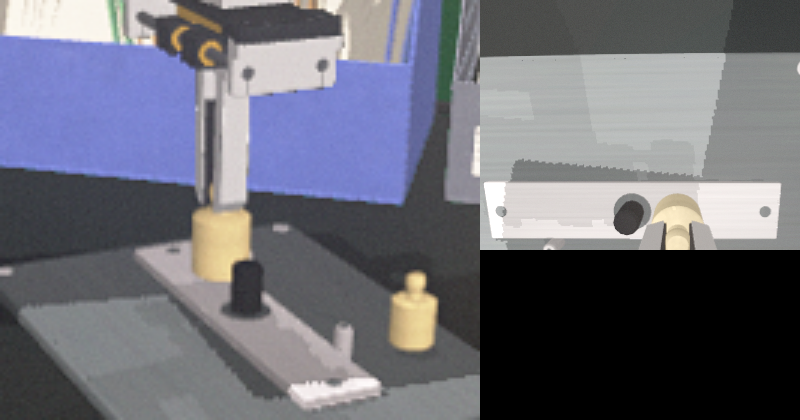

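The weight (4.9 N) hangs upright over the bar just left of the knob, 12 mm up. I'll lower it gently.

```bash
python3 -m handwheel '[{"fingers":-1,"x":0,"y":0.003,"z":0,"spin":0},{"fingers":-1,"x":0,"y":0.006,"z":0,"spin":0},{"fingers":-1,"x":0,"y":0.008,"z":0,"spin":0},{"fingers":-1,"x":0,"y":0.009,"z":0,"spin":0},{"fingers":-1,"x":0,"y":0.01,"z":0,"spin":0},{"fingers":-1,"x":0,"y":0.0105,"z":0,"spin":0},{"fingers":-1,"x":0,"y":0.011,"z":0,"spin":0},{"fingers":-1,"x":0,"y":0.0113,"z":0,"spin":0},{"fingers":-1,"x":0,"y":0.0115,"z":0,"spin":0},{"fingers":-1,"x":0,"y":0.0115,"z":0,"spin":0}]'
```

```text
time_s: 25.7
ee_pos: [0.5693, -0.0771, 0.0848]
eef_rot: [-1.571, 0.0, 1.466]
force: [-0.8, -0.1, -4.3]
grip_width: 0.0147
```

```bash
python3 -m handwheel '[{"fingers":-1,"x":0,"y":0.0001,"z":0,"spin":0},{"fingers":-1,"x":0,"y":0.0002,"z":0,"spin":0},{"fingers":-1,"x":0,"y":0.0003,"z":0,"spin":0},{"fingers":-1,"x":0,"y":0.0004,"z":0,"spin":0},{"fingers":-1,"x":0,"y":0.0005,"z":0,"spin":0},{"fingers":-1,"x":0,"y":0.0006,"z":0,"spin":0},{"fingers":-1,"x":0,"y":0.0006,"z":0,"spin":0},{"fingers":-1,"x":0,"y":0.0006,"z":0,"spin":0},{"fingers":-1,"x":0,"y":0.0006,"z":0,"spin":0},{"fingers":-1,"x":0,"y":0.0006,"z":0,"spin":0}]'
```

```text
time_s: 26.7
ee_pos: [0.5693, -0.0771, 0.0841]
eef_rot: [-1.571, 0.0, 1.466]
force: [0.2, 0.2, -5.0]
grip_width: 0.0145
```

```bash
python3 -m handwheel '[{"fingers":-1,"x":0,"y":0.0001,"z":0,"spin":0},{"fingers":-1,"x":0,"y":0.0002,"z":0,"spin":0},{"fingers":-1,"x":0,"y":0.0003,"z":0,"spin":0},{"fingers":-1,"x":0,"y":0.0004,"z":0,"spin":0},{"fingers":-1,"x":0,"y":0.0004,"z":0,"spin":0},{"fingers":-1,"x":0,"y":0.0004,"z":0,"spin":0},{"fingers":-1,"x":0,"y":0.0004,"z":0,"spin":0},{"fingers":-1,"x":0,"y":0.0004,"z":0,"spin":0},{"fingers":-1,"x":0,"y":0.0004,"z":0,"spin":0},{"fingers":-1,"x":0,"y":0.0004,"z":0,"spin":0}]'
```

```text
time_s: 27.7
ee_pos: [0.5694, -0.0771, 0.084]
eef_rot: [-1.571, 0.0, 1.465]
force: [-0.7, -0.5, 4.0]
grip_width: 0.0147
```

It has touched down. I'll ease off 0.2 mm, open and rise.

```bash
python3 -m handwheel '[{"fingers":-1,"x":0,"y":-0.0002,"z":0,"spin":0},{"fingers":-1,"x":0,"y":-0.0002,"z":0,"spin":0},{"fingers":-0.1,"x":0,"y":-0.0002,"z":0,"spin":0},{"fingers":-0.1,"x":0,"y":-0.0002,"z":0,"spin":0},{"fingers":-0.1,"x":0,"y":-0.0002,"z":0,"spin":0},{"fingers":-0.1,"x":0,"y":-0.0002,"z":0,"spin":0},{"fingers":-0.1,"x":0,"y":-0.0002,"z":0,"spin":0},{"fingers":-0.1,"x":0,"y":-0.005,"z":0,"spin":0},{"fingers":-0.1,"x":0,"y":-0.015,"z":0,"spin":0},{"fingers":-0.1,"x":0,"y":-0.03,"z":0,"spin":0}]'; python3 -m handwheel '[{"fingers":-0.1,"x":0,"y":-0.04,"z":0,"spin":0},{"fingers":-0.1,"x":0,"y":-0.08,"z":0,"spin":0},{"fingers":0.5,"x":0,"y":-0.12,"z":-0.01,"spin":0},{"fingers":0.5,"x":-0.01,"y":-0.14,"z":-0.025,"spin":0},{"fingers":0.5,"x":-0.02,"y":-0.14,"z":-0.04,"spin":0},{"fingers":0.5,"x":-0.03,"y":-0.14,"z":-0.04,"spin":0},{"fingers":0.5,"x":-0.03,"y":-0.14,"z":-0.04,"spin":0},{"fingers":0.5,"x":-0.03,"y":-0.14,"z":-0.04,"spin":0},{"fingers":0.5,"x":-0.03,"y":-0.14,"z":-0.04,"spin":0},{"fingers":0.5,"x":-0.03,"y":-0.14,"z":-0.04,"spin":0}]'; python3 look.py wrist w8; python3 m.py w8; python3 -c "
from h import *
f=np.load('w8.npz');C=cloud((f['k'],f['dist'],f['v']),f['d']).reshape(-1,3);P=C[(C[:,2]>.07)&(C[:,2]<.09)&(np.hypot(C[:,0]-.569,C[:,1]+.077)<.03)];print('head',(P.max(0)+P.min(0))/2,np.ptp(P,0))"
```

```text
time_s: 28.7
ee_pos: [0.5691, -0.077, 0.1145]
eef_rot: [-1.57, -0.0, 1.465]
force: [0.2, -0.6, 0.8]
grip_width: 0.0421
time_s: 29.7
ee_pos: [0.6057, -0.1107, 0.2538]
eef_rot: [-1.571, -0.0, 1.466]
force: [-0.3, -0.5, 0.3]
grip_width: 0.0706
[ 0.6057 -0.1107  0.2538] [-0.34 -0.51  0.35]
pinR (63, array([ 0.5882, -0.1869,  0.0311]), array([0.0108, 0.0112, 0.0058]))
pinL (62, array([ 0.6023, -0.0541,  0.031 ]), array([0.0107, 0.0109, 0.0054]))
knob (207, array([ 0.5654, -0.1088,  0.0527]), array([0.0189, 0.0307, 0.0104]))
L None S (79, array([ 0.6386, -0.1904,  0.055 ]), array([0.0117, 0.0121, 0.0091]))
bar ((0.5655830502510071, -0.11482138931751251), (0.25093165040016174, 0.04998214542865753), 83.92169189453125) 5815
edge vs pin line (want -.006), rear [[-0.1, -0.0072, -0.0553], [-0.075, -0.0074, -0.0553], [-0.05, -0.0058, -0.0553], [-0.025, -0.006, -0.0553], [-0.0, -0.0058, -0.0554], [0.025, -0.006, -0.0554], [0.05, -0.0059, -0.0555], [0.075, -0.0091, -0.0556], [0.1, -0.0062, -0.0557]]
head [ 0.5695735  -0.07671449  0.08023547] [0.01709221 0.01653134 0.00700105]
```

View pics/w8.png

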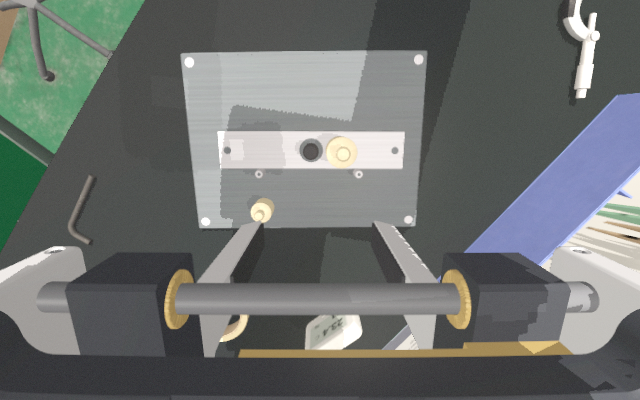

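The final view shows the weight at (343,152) standing on the bar beside the knob at (311,150). The bar is against both pins at (259,174) and (359,174), and the small weight and micrometer are unmoved. Rear edge and yaw are the same as before the placing.

```bash
python3 -c "
from station import workorder
print(workorder.hand_in())"
```

```text
the job is handed in; nothing more can be done
None
```

The straightedge lies against both stop pins and the large weight stands upright on it beside the knob. The job was handed in at about 30 s on the robot's clock.

**Push:** I slid the bar by its knob with shut fingers. It met the right pin first, swivelled, and seated on both. The last push reading was 12.6 N. I put the drag at that moment at about 4.9 N, which leaves roughly 3.9 N on each pin. That split is an estimate: it assumes the knob was midway between the pins and uses a drag figure from my own sliding readings.

**Level push:** It was not perfectly level. Friction of the fingers on the knob pressed the bar down by up to about 6 N early on and about 2.7 N at the final push. I trimmed the height as I went and counted that load in the drag.

**Highest force seen:** No reading at the end of a move came near 12 N on a pin, but I did not see the force between readings.

**Final checks:**
- **Bar:** its angle is -6.1°, against -6.2° for the pin line. Its edge measures 6–7 mm from the line through the pin centres, where touching is 6 mm, with no change from before the weight was placed. Samples right beside the pins read 7–9 mm; I had masked out the edge points there.
- **Large weight:** the head is at (0.570, -0.077), 38 mm from the knob, and its height is right for standing on the bar.
- **Small weight:** same position as at the start, within 1 mm.
- **Micrometer:** looks unmoved in the pictures; I did not measure it.
- **Robot:** clear of everything, with wrist force near zero.

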